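# Tip up a flat palette lid and stand it on the drying easel

### The arm

A 7-joint arm with a two-finger parallel gripper is mounted at the origin on a cart in front of the work surface, level with it; the furniture and walls round the work are solid. World frame = base frame: x ahead of the robot, y to its left, z up, the work surface at z = 0. Lengths are in m, angles in degrees, forces in N, time in s.
With the tool pointing down it reaches from about 0.425 to 0.875 m from the base axis. Payload 4.7 kg.
Tool frame: the origin (TCP) lies at the centre of the arm's flange, where the gripper is bolted on; the fingertips stand 182 mm ahead of it and the grasp point (between the pads) lies 164 mm ahead of it; z points along the fingers, y is the line along which they close (so a half turn about z gives the same grasp; the last joint's range is limited). The gripper opens to 87 mm and grips with 3 to 60 N. Pads are 19 mm wide; open, the fingers measure 117 mm over their backs; the gripper's body (75 mm by 190 mm) begins 51 mm behind the grasp point.
Start: joints at [-66.228, 18.392, -4.016, 83.108, 1.295, 78.541, -3.26], TCP at [0.254, 0.598, 0.405] pointing down, gripper open.
Joint ranges: [-163.93, 163.93], [-17.29, 119.83], [-79.2, 71.16], [3.27, 140.29], [-89.18, 269.18], [5.43, 117.66], [-154.24, 154.24]. Speed limits (degrees/s): [147.25, 147.25, 180, 180, 180, 180, 180].

### API

Orientations are given as [roll, pitch, yaw] about the fixed x, y, z axes, in that order (R = Rz(yaw) Ry(pitch) Rx(roll)).
In Python, from cell import env gives the robot as it stands. The module is installed in compiled form; this text tells all that it offers.
- The arm moves only by the tool step_arm, never from a script. Its argument "steps" is one flat list of numbers, 5 for each row, row after row: the opening, from 0 (shut) to 1 (fully open), then the shift along the tool's x, y, z in mm, then the turn about the tool's z in degrees. In form: [grip, dx, dy, dz, roll, grip, dx, dy, dz, roll, ...]. A call has 1 to 12 rows; each row shifts and turns the commanded pose from where the row before left it, along the tool's axes as they then stand; what a row does not reach is not made up. A row lasts 1/8 s, in which the tool goes at most 62.5 mm and 10.7 degrees, less where a joint would pass 70% of its speed; a pose out of reach is approached as far as the arm can. A call with a gripper value outside its range is refused whole. The fingers move at their own pace and stop on an object; "grip_force" is the grip in N (left out, the last holds). Time passes only in rows, so rows that do not move let the fingers close. It gives the time, the measured TCP pose, the force, the opening and the grip force at its end, in the units of the state.
- env.get_obs(): the state, without advancing time (a new reading comes with each control period).
- env.read_camera(name): name is "side" or "top"; returns a dict with "image" (480x640x3 uint8, red, green, blue), "camera_matrix" (3x3 intrinsics, pixels), "R" (3x3) and "t" (3): a world point X has camera coordinates R X + t. Camera axes: x right, y down, z forward; pixel columns grow to the right and rows downward; lengths in m; the calibration is good to about 2 mm. A picture is of the moment at which its call begins. There is no depth.
- env.sign_off(): hands the job in; it is judged then, once.
The state is a dict: "time_s": time; "qpos": joint angles; "joint_velocities": joint speeds; "effort": joint torques, N m; "tool_pos": TCP position; "tool_rot": TCP orientation; "force": force on the tool from outside, world axes, zero at the start; "wrist_torque": the same for the moment, N m; "grip_width": finger opening in m; "grasp_force": force on a finger pad.
Only numpy, scipy, OpenCV 4.12 (cv2) and the standard library are available. Lean on these libraries where they do the work, as an engineer would, in place of code of your own. Each camera call takes 0.05 s, during which the arm holds its last target. There are 200 camera calls.

### The job

The flat porcelain palette lid lies flush on the grey tip-up block, where nothing can get under it: press down its far end so that the rocker tips it fully up to its stop, then take it by its raised edge and stand it on the steel easel to dry, leaning on the uprights with its painted side facing away from you towards the lamp. Let go of it there; do not drop it on the board, and do not disturb the blue jar, the oil bottle or the little paint dish.

Things in the scene. Friction and masses are not known exactly. Their poses are not given: they have to be found in the camera images.
- lid_center (a point): Centre (half-way through the thickness) of the loose flat white porcelain lid: a disc 108 mm across, 11 mm thick, 0.09 to 0.15 kg, with an ochre dab on its upper side. z axis: the disc's axis, out of the painted side (up at the start); x and y at any angle. Too wide to span: take it across its 11 mm thickness by the raised edge.
- tip_block: Grey tip-up block, fixed, 124 mm wide (y); origin on the board below the axle, x to its far side, z up. Front part (x -76 to -18 mm) solid, 54 mm high; the lid lies 1 mm above it. Behind: a 10 mm base plate to x = +48 mm and cheeks 58 mm high at y = +-52 to 62 mm, x -19 to +15 mm. Lid at the start: centre at x = -14 mm, y = 0, so it reaches from x = -68 to +40 mm; underside 55 mm, top 66 mm up.
- block_axle (a point): Middle of the rocker's axle, 52 mm above the board; the axle runs along the block's y axis. Fixed.
- press_spot (a point): Spot on top of the lid's far end, 30 mm behind the axle, 66 mm above the board at the start: press straight down here. It belongs to the rocker and swings with it. It takes about 3 to 6 N; narrow fingertips tip it fully within 15 to 30 mm of travel, then it meets a hard stop. Its x runs down the lid's slope, z is the normal of the painted side.
- rocker (a joint): Angle of the brass rocker under the lid's far half, rad: 0 flat, grows as the far end goes down and the end near the robot rises, hard stop at 0.96 (55 deg). Friction holds it where it is left; lips at its far end carry the lid. Fully tipped, the lid slopes at 55 deg, raised edge leaning to the robot, 68 mm from the axle; its upper 45 mm is free on both faces.
- easel: Steel easel, fixed; origin on the board under its foot (100 x 94 mm), x to its far side (the way the lid shall face), z up. Two uprights 16 mm wide (y = +-33 mm, 50 mm clear between) lean back to the robot at 60 deg to the horizontal and end 72 mm up the slope, so the lid's upper 36 mm stays free. A curved ledge at their foot, 22 mm deep, takes and centres the lid's lower edge.
- easel_rest (a point): Where the lid's centre shall be when it stands on the easel: x = 0.3 mm, z = 70.6 mm in the easel's frame. The lid then slopes at 60 deg to the horizontal, painted side facing +x of the easel and upwards, top edge leaning to the robot. Axes as the easel's.
- stand_foot (a point): Point on the board under the middle of the painted plate that leans on a wire stand between block and easel; fixed, always in the same place. It fills 210 mm in x and 220 mm in y round this point and is 180 mm high: carry the lid over it.
- blue_jar_mid (a point): Middle of the blue plastic jar with a white cap, 45 mm wide and 70 mm high, standing loose on the board; leave it alone.
- oil_bottle_mid (a point): Middle of the small brown glass bottle, 40 mm wide and 74 mm high, standing loose on the board; leave it alone.
- paint_dish_mid (a point): Middle of the small pale paint dish, 49 mm wide and 20 mm high, standing loose on the board; leave it alone.
- lid: The same lid; origin at the centre of its unpainted underside, 5.5 mm behind lid_center, axes the same.
Things that resemble listed ones, but are neither listed nor needed, are in the scene too. Of the things that look like the lid, the larger one is meant.

How it is judged (in metres and radians):
On the way, in this order (a step that is already met when the one before it is completed fails the run):
1. the lid is tipped up on the rocker (at least 0.8 rad) with the lid still on it (value of joint rocker above 0.8 rad and distance between lid_center and block_axle below 0.035 m and angle between lid_center's own z axis and vertical above 0.7 rad), for 0.2 s.
2. the lid is lifted clear of the block (distance between lid_center and block_axle above 0.12 m), for 0.1 s.
At the end, for the whole second after the job is handed in: The lid stands released and at rest on the easel: its centre within 10 mm of the easel's rest point, leaning at 60 degrees (53 to 67) to the horizontal with the painted side up and away from the robot (distance between lid_center and easel_rest below 0.01 m and angle between lid_center's own z axis and vertical between 0.92 and 1.17 rad and contact force between lid and easel above 0.2 N and linear speed of lid below 0.02 m/s); the robot touches nothing.
It fails at once if the lid falls onto the board or is laid there (height (world z) of lid_center below 0.035 m).
It fails at once if the blue jar is pushed more than 25 mm or knocked over (distance of blue_jar_mid from where it was at the start of the episode above 0.025 m or angle between blue_jar_mid's own z axis and vertical above 0.5 rad).
It fails at once if the oil bottle is pushed more than 25 mm or knocked over (distance of oil_bottle_mid from where it was at the start of the episode above 0.025 m or angle between oil_bottle_mid's own z axis and vertical above 0.5 rad).
It fails at once if the paint dish is pushed more than 25 mm or knocked over (distance of paint_dish_mid from where it was at the start of the episode above 0.025 m or angle between paint_dish_mid's own z axis and vertical above 0.5 rad).
It also fails if it takes over 56 s, if anything falls off the work surface, if the arm or the gripper's body presses on something with over 40 N, if the wrist force passes 120 N, or if a joint passes its speed limit or range.

## Working session

There is one attempt and no reset: what is moved stays moved. The work goes in short steps, Python scripts to look and compute and a tool call to move; the robot and the scene stay as the last step left them, time stands still between calls to the robot, and variables do not carry over. Pictures are saved under pics/ and viewed, at most 10 in all, crops included, and the job is handed in when it is done.

Besides the shell and the picture viewer there is one more tool, called as name(argument=value, ...) on one line, values as JSON. step_arm: Moves the arm, as the interface text tells. Its arguments: {"type":"object","properties":{"steps":{"type":"array","items":{"type":"number"}},"grip_force":{"type":"number"}},"required":["steps"]}

```bash
mkdir -p pics; python3 - <<'E'
from cell import env
import cv2
o=env.get_obs();print({k:o[k] for k in('time_s','tool_pos','tool_rot','grip_width','force')})
for n in('top','side'):
    c=env.read_camera(n);cv2.imwrite(f'pics/{n}0.png',c['image'][:,:,::-1]);print(n,c['camera_matrix'],c['R'],c['t'])
E
```

```text
{'time_s': 0.0, 'tool_pos': array([0.25354   , 0.59828777, 0.40367995]), 'tool_rot': array([-1.79891967e+02,  6.45641220e-03,  1.57037756e+02]), 'grip_width': 0.08703021631177292, 'force': array([-0.62040351,  0.22246833, -0.24753342])}
top [[514.08011228   0.         323.94488264]
 [  0.         514.08011228 240.70056523]
 [  0.           0.           1.        ]] [[ 0.02184024 -0.99969825 -0.0112436 ]
 [-0.98725699 -0.01979256 -0.15789834]
 [ 0.15762815  0.01454886 -0.98739136]] [-0.00251134  0.57568089  1.08342554]
side [[519.58578572   0.         314.64072402]
 [  0.         519.58578572 246.66023026]
 [  0.           0.           1.        ]] [[ 0.95179691 -0.30645845 -0.01287885]
 [-0.19358769 -0.56761483 -0.80021073]
 [ 0.23792111  0.76413128 -0.59958062]] [-0.54893707  0.16640313  0.89152512]
```

View pics/top0.png

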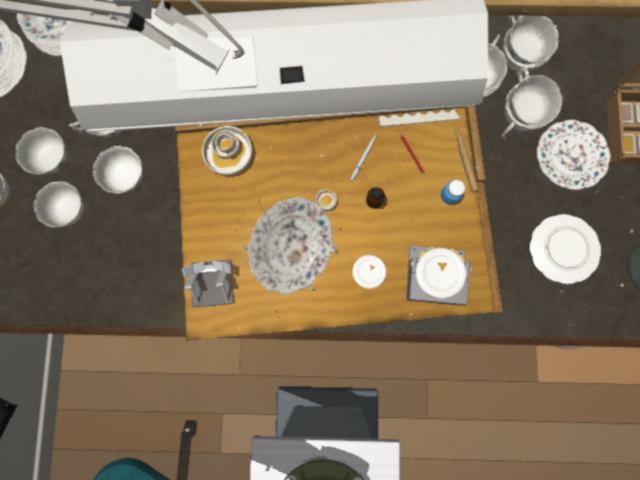

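View pics/side0.png

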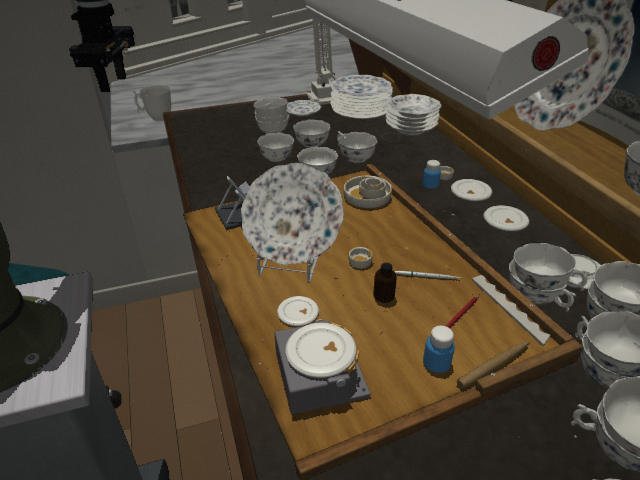

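The top view shows the lid on the block at about (441,272) and the easel at about (211,283), with the plate stand between them. The smaller decoy is at (369,271), the jar at (454,190), the bottle at (375,198) and the dish at (326,200). In the side view the lid is at (321,349) and the easel at (235,205). I'll zoom in next.

```bash
cat > h.py <<'E'
import numpy as np,cv2
from cell import env
def cams(): return {n:env.read_camera(n) for n in('top','side')}
def proj(c,X):
    p=(c['R']@np.atleast_2d(X).T).T+c['t'];p=p@c['camera_matrix'].T;return p[:,:2]/p[:,2:]
def ray(c,uv,z):
    d=c['R'].T@np.linalg.solve(c['camera_matrix'],[uv[0],uv[1],1]);C=-c['R'].T@c['t'];return C+d*(z-C[2])/d[2]
def crop(im,u,v,w,h,s): return cv2.resize(np.ascontiguousarray(im[v:v+h,u:u+w,::-1]),None,fx=s,fy=s,interpolation=cv2.INTER_CUBIC)
E
python3 - <<'E'
from h import *
C=cams();t,s=C['top']['image'],C['side']['image']
a=np.hstack([crop(t,396,230,80,60,5),crop(t,172,240,80,60,5)])
b=np.hstack([crop(s,265,310,133,100,3)[:300,:399],crop(s,195,165,80,60,5)[:, :401]])
cv2.imwrite('pics/z1.png',np.vstack([a,b]))
for n,roi,z in(('top',(405,240,70,62),.066),('side',(275,315,95,72),.066)):
    im=C[n]['image'];u,v,w,h=roi;m=np.zeros(im.shape[:2],np.uint8)
    m[v:v+h,u:u+w]=(im[v:v+h,u:u+w].min(2)>150)
    k,l,st,ce=cv2.connectedComponentsWithStats(m);i=1+st[1:,4].argmax()
    cs,_=cv2.findContours((l==i).astype(np.uint8),0,2);e=cv2.fitEllipse(cv2.convexHull(max(cs,key=len)));print(n,e,ray(C[n],e[0],z))
print('easel rough',ray(C['top'],(211,283),0.02))
for nm,uv,z in(('jar',(454,190),.05),('bottle',(375,198),.05),('dish',(326,200),.015),('plate',(290,245),.08)):print(nm,ray(C['top'],uv,z))
E
```

```text
Traceback (most recent call last):
ValueError: all the input array dimensions except for the concatenation axis must match exactly, but along dimension 1, the array at index 0 has size 800 and the array at index 1 has size 799
```

```bash
python3 - <<'E'
from h import *
C=cams();t,s=C['top']['image'],C['side']['image']
a=np.hstack([crop(t,396,240,80,60,5),crop(t,172,250,80,60,5)])
b=np.hstack([crop(s,265,310,133,100,3)[:300,:399],crop(s,195,165,80,60,5)[:, :400]])
cv2.imwrite('pics/z1.png',np.vstack([a[:,:799],b]))
for n,roi,z in(('top',(405,240,70,62),.066),('side',(275,315,95,72),.066)):
    im=C[n]['image'];u,v,w,h=roi;m=np.zeros(im.shape[:2],np.uint8)
    m[v:v+h,u:u+w]=(im[v:v+h,u:u+w].min(2)>150)
    k,l,st,ce=cv2.connectedComponentsWithStats(m);i=1+st[1:,4].argmax()
    cs,_=cv2.findContours((l==i).astype(np.uint8),0,2);e=cv2.fitEllipse(cv2.convexHull(max(cs,key=len)));print(n,e,ray(C[n],e[0],z))
print('easel rough',ray(C['top'],(211,283),0.02))
for nm,uv,z in(('jar',(454,190),.05),('bottle',(375,198),.05),('dish',(326,200),.015),('plate',(290,245),.08)):print(nm,ray(C['top'],uv,z))
E
```

```text
top ((438.2486572265625, 276.43218994140625), (56.28923416137695, 66.84709167480469), 91.8833236694336) [ 0.50027946 -0.23557579  0.066     ]
side ((320.20013427734375, 348.8562927246094), (52.743446350097656, 68.87358093261719), 88.27919006347656) [ 0.50753273 -0.24513096  0.066     ]
easel rough [0.47945778 0.25893841 0.02      ]
jar [ 0.69448648 -0.2762686   0.05      ]
bottle [ 0.6729492  -0.10149065  0.05      ]
dish [0.6747994 0.0073624 0.015    ]
plate [0.5594257  0.08105526 0.08      ]
```

View pics/z1.png

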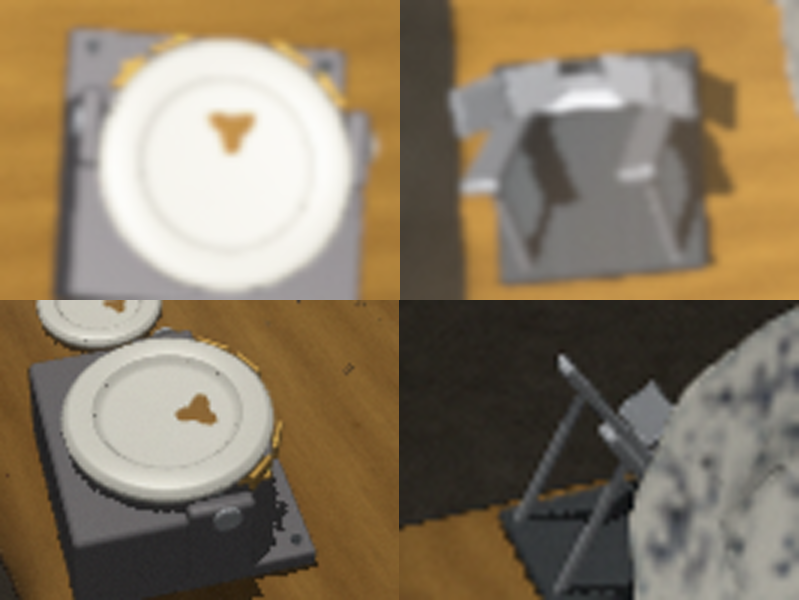

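```bash
cat > fit.py <<'E'
from h import *
from scipy.optimize import least_squares
C=cams()
def fit(obs,g):
    def f(p):
        c,s=np.cos(p[2]),np.sin(p[2]);R=np.array([[c,-s,0],[s,c,0],[0,0,1]])
        return np.concatenate([(proj(C[n],R@np.array(X)/1000+[p[0],p[1],0])[0]-uv) for n,X,uv in obs])
    r=least_squares(f,g,loss='soft_l1');print(r.x[:2].round(4),np.degrees(r.x[2]).round(2));print(r.fun.reshape(-1,2).round(1).tolist())
fit([('top',(48,62,10),(410,246)),('top',(48,-62,10),(465.4,250)),('top',(-14,0,66),(441,273)),('side',(-14,0,66),(320.7,348)),
('side',(-76,62,54),(275,332.3)),('side',(-76,-62,54),(290,391.7)),('side',(48,-62,10),(370,393.3))],[.51,-.24,0])
fit([('top',(-50,47,4),(192.4,306.6)),('top',(-50,-47,4),(234,303)),('top',(50,-47,4),(231,260)),('top',(-13.5,33,83),(188,287)),('top',(-13.5,-33,83),(219.4,284.4)),
('side',(-13.5,33,83),(228,177.4)),('side',(-13.5,-33,83),(236.6,191)),('side',(-50,47,4),(215.4,208))],[.48,.26,0])
E
python3 fit.py
```

```text
[ 0.5231 -0.2429] -3.6
[[-0.2, -0.8], [-0.6, -0.3], [0.2, -0.6], [-0.1, -0.9], [-1.7, -0.7], [-0.6, 1.7], [0.9, 1.1]]
[0.4822 0.2607] 6.0
[[-0.4, -0.3], [-0.1, -0.2], [0.5, -1.4], [0.0, 0.1], [-0.0, 0.1], [-0.3, 0.4], [-0.3, 0.3], [-0.5, -0.1]]
```

step_arm(steps=[0,0,0,0,-9.7,0,0,0,0,-9.7,0,-30,-48,0,0,0,-30,-48,0,0,0,-30,-48,0,0,0,-30,-48,0,0,0,-30,-48,0,0,0,-30,-48,0,0,0,-30,-48,0,0,0,-30,-48,0,0], grip_force=20)

```text
time_s: 1.65
tool_pos: [0.4699, 0.1985, 0.4052]
tool_rot: [180.0, 0.1, 176.4]
force: [0.5, 0.8, 0.2]
grip_width: 0.0019
grasp_force: 0.0
```

step_arm(steps=[0,-12,-49,0,0,0,-12,-49,0,0,0,-12,-49,0,0,0,-12,-49,0,0,0,-12,-49,0,0,0,-12,-49,0,0,0,-12,-49,0,0,0,-12,-49,0,0,0,-15,-47,0,0,0,0,0,30,0,0,0,0,30,0,0,0,0,0,0])

```text
time_s: 3.15
tool_pos: [0.5521, -0.2442, 0.3425]
tool_rot: [179.9, -0.3, 176.4]
force: [0.7, -0.4, -0.1]
grip_width: 0.0004
grasp_force: 0.0
```

step_arm(steps=[0,0,0,40,0,0,0,0,40,0,0,0,0,8,0,0,0,0,5,0,0,0,0,4,0,0,0,0,4,0,0,0,0,3,0])

```text
time_s: 4.03
tool_pos: [0.5546, -0.2451, 0.2428]
tool_rot: [-179.9, 0.4, 176.5]
force: [5.1, -0.9, 5.1]
grip_width: 0.0002
grasp_force: 2.7
```

step_arm(steps=[0,0,0,2,0,0,0,0,2,0,0,0,0,2,0,0,0,0,0,0])

```text
time_s: 4.53
tool_pos: [0.5547, -0.2448, 0.236]
tool_rot: [-179.9, 0.3, 176.5]
force: [7.3, -1.3, 3.3]
grip_width: 0.0007
grasp_force: 2.9
```

step_arm(steps=[0,0,0,2,0,0,0,0,2,0,0,0,0,2,0,0,0,0,0,0])

```text
time_s: 5.03
tool_pos: [0.5543, -0.2447, 0.2294]
tool_rot: [-179.9, 0.3, 176.5]
force: [7.3, -0.8, 1.3]
grip_width: 0.0004
grasp_force: 2.6
```

step_arm(steps=[0,0,0,2,0,0,0,0,2,0,0,0,0,0,0])

```text
time_s: 5.4
tool_pos: [0.5543, -0.2449, 0.2263]
tool_rot: [-180.0, 0.3, 176.5]
force: [4.5, -0.2, 6.8]
grip_width: 0.0004
grasp_force: 4.0
```

```bash
python3 - <<'E'
from h import *
C=cams()
cv2.imwrite('pics/p1.png',np.vstack([crop(C['side']['image'],230,270,190,140,3)[:, :570],crop(C['top']['image'],381,220,190,60,3)]))
E
```

```text
(no output)
```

View pics/p1.png

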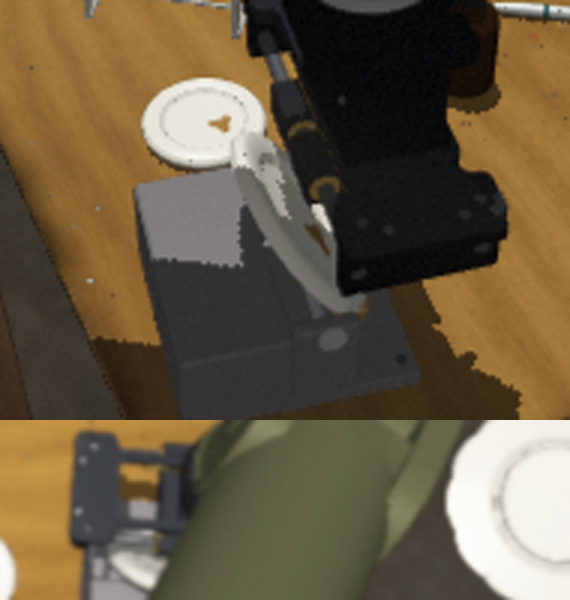

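The lid is tipped up steeply under the fingertips: its raised edge is at crop pixel (240,145) and it is still seated on the rocker. I'll press a little further to confirm the stop.

step_arm(steps=[0,0,0,2,0,0,0,0,0,0])

```text
time_s: 5.75
tool_pos: [0.5547, -0.245, 0.2251]
tool_rot: [-180.0, 0.3, 176.5]
force: [3.8, 0.5, 9.2]
grip_width: 0.0006
grasp_force: 5.1
```

step_arm(steps=[0,0,0,-15,0,0,0,0,-50,0,1,0,0,-55,0,1,0,0,0,10,1,0,0,0,10,1,0,0,0,10,1,0,0,0,10,1,0,0,0,10,1,0,0,0,10,1,0,0,0,10,1,0,0,0,10,1,0,0,0,10])

```text
time_s: 7.25
tool_pos: [0.5515, -0.2447, 0.3419]
tool_rot: [-179.8, -0.1, 86.1]
force: [0.4, 0.9, -0.7]
grip_width: 0.0856
grasp_force: 0.0
```

step_arm(steps=[1,0,-26,-30,0,1,0,-27,0,0,1,0,0,0,0])

```text
time_s: 7.62
tool_pos: [0.4974, -0.2421, 0.3723]
tool_rot: [-179.8, -0.1, 86.3]
force: [0.2, 0.0, 0.4]
grip_width: 0.0866
grasp_force: 0.0
```

```bash
python3 - <<'E'
from h import *
C=cams()
cv2.imwrite('pics/p2.png',np.vstack([crop(C['side']['image'],230,270,190,140,3)[:, :570],crop(C['top']['image'],381,240,190,60,3)]))
E
```

```text
(no output)
```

View pics/p2.png

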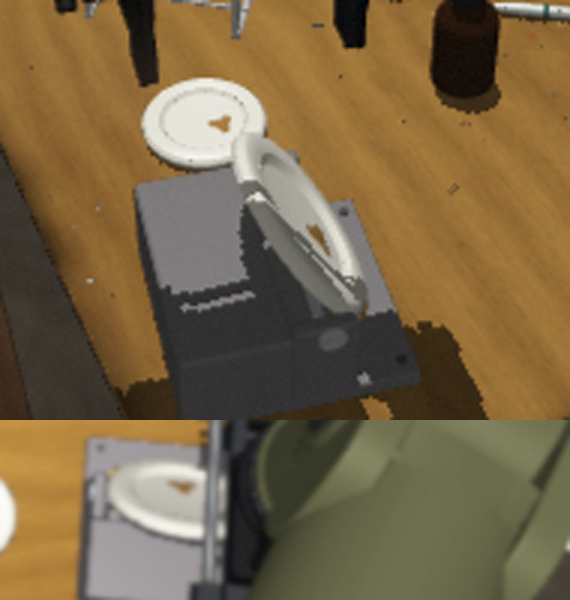

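Side view: the lid is fully tipped and stays there. Its raised rim is at about crop pixel (235,150), and the open fingers are above it, straddling it. I'll check the predicted rim against the picture.

```bash
python3 - <<'E'
from h import *
C=cams();y=np.radians(-3.6);R=np.array([[np.cos(y),-np.sin(y),0],[np.sin(y),np.cos(y),0],[0,0,1]])
o=np.array([.5231,-.2429,0]);a=np.radians(55);u=np.array([-np.cos(a),0,np.sin(a)]);n=np.array([np.sin(a),0,np.cos(a)]);v=np.array([0,1,0])
c=14e-3*u+8.5e-3*n+[0,0,.052];th=np.linspace(0,2*np.pi,121)[:,None]
im=C['side']['image'].copy();im=cv2.resize(im[270:410,230:420],None,fx=4,fy=4)
for k,col in((5.5e-3,(255,0,0)),(-5.5e-3,(0,255,0))):
    P=(c+k*n+.054*(np.cos(th)*u+np.sin(th)*v))@R.T+o
    q=((proj(C['side'],P)-[230,270])*4+1.5).astype(int);cv2.polylines(im,[q],True,col,1)
cv2.imwrite('pics/p3.png',im[:,:,::-1])
E
```

```text
(no output)
```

View pics/p3.png

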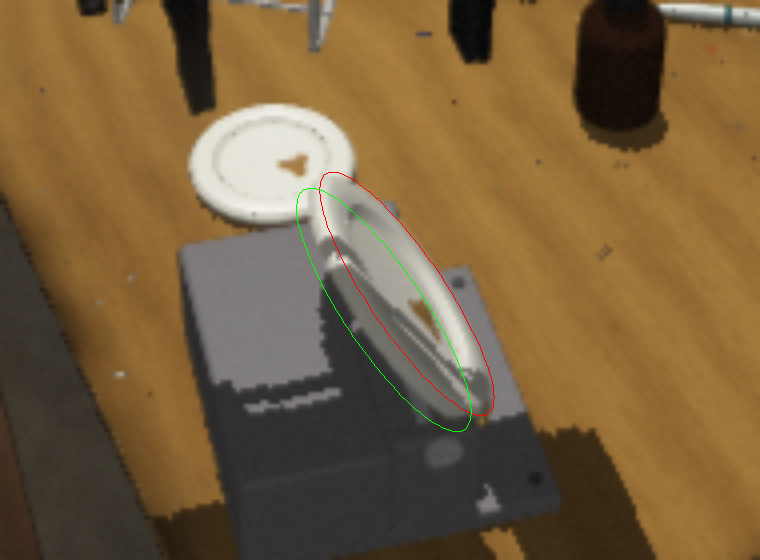

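The predicted rim matches the lid to within 2–3 mm, so I'll go down and grasp.

step_arm(steps=[1,0,4,40,0,1,0,0,40,0,1,0,0,22,0,1,0,0,0,0,0.45,0,0,0,0,0.45,0,0,0,0], grip_force=8)

```text
time_s: 8.57
tool_pos: [0.5045, -0.242, 0.272]
tool_rot: [179.9, 0.0, 86.4]
force: [-0.2, -0.2, 0.9]
grip_width: 0.0742
grasp_force: 0.0
```

step_arm(steps=[0,0,0,0,0,0,0,0,0,0,0,0,0,0,0], grip_force=8)

```text
time_s: 8.95
tool_pos: [0.5039, -0.2417, 0.271]
tool_rot: [180.0, -0.0, 86.4]
force: [0.8, -0.1, 1.1]
grip_width: 0.045
grasp_force: 0.0
```

step_arm(steps=[0,0,0,0,0,0,0,0,0,0,0,0,0,0,0,0,0,0,0,0])

```text
time_s: 9.45
tool_pos: [0.5042, -0.2418, 0.2712]
tool_rot: [179.9, 0.0, 86.4]
force: [-0.6, 0.7, 3.1]
grip_width: 0.0194
grasp_force: 6.8
```

step_arm(steps=[0,0,0,0,0,0,0,0,0,0,0,0,0,0,0,0,0,0,0,0], grip_force=15)

```text
time_s: 9.95
tool_pos: [0.5041, -0.2419, 0.2712]
tool_rot: [179.9, 0.0, 86.4]
force: [0.6, 0.6, 5.8]
grip_width: 0.0189
grasp_force: 13.0
```

```bash
python3 - <<'E'
from h import *
C=cams()
cv2.imwrite('pics/p4.png',crop(C['side']['image'],230,230,190,150,4))
E
```

```text
(no output)
```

View pics/p4.png

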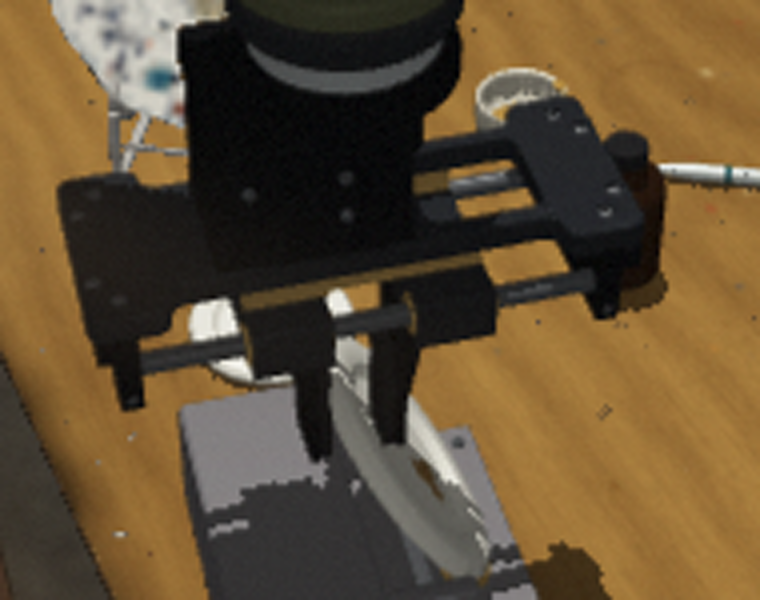

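The lid is pinched by its raised rim, with one finger on each face, at about (330–400, 400) in the crop. Lifting gently.

step_arm(steps=[0,0,1,-4,0,0,0,1,-5,0,0,0,1,-6,0,0,0,1,-8,0,0,0,0,-10,0,0,0,0,-10,0], grip_force=20)

```text
time_s: 10.8
tool_pos: [0.5072, -0.2421, 0.3141]
tool_rot: [-179.9, -0.0, 86.4]
force: [1.3, -0.1, -1.5]
grip_width: 0.0116
grasp_force: 19.7
```

step_arm(steps=[0,0,0,-15,0,0,0,0,-15,0,0,0,0,-15,0,0,0,0,-15,0,0,0,0,0,0])

```text
time_s: 11.42
tool_pos: [0.5082, -0.2423, 0.3753]
tool_rot: [179.9, 0.0, 86.4]
force: [0.3, -0.7, -1.2]
grip_width: 0.0115
grasp_force: 19.9
```

```bash
python3 - <<'E'
from h import *
C=cams()
cv2.imwrite('pics/p5.png',crop(C['side']['image'],230,180,190,150,4))
E
```

```text
(no output)
```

View pics/p5.png

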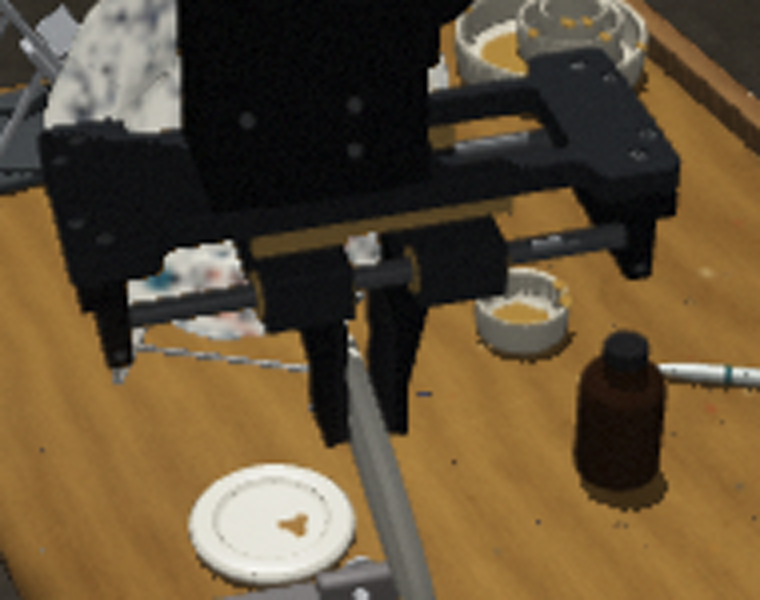

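The lid now hangs vertically, flat between the pads (opening 11.5 mm), clear of the block. I'll carry it over the plate.

step_arm(steps=[0,0,0,-25,0,0,0,0,-40,0,0,0,0,-40,0,0,0,0,-25,0,0,0,0,0,0])

```text
time_s: 12.15
tool_pos: [0.5081, -0.2423, 0.5047]
tool_rot: [179.9, 0.0, 86.4]
force: [-0.4, 0.7, -2.4]
grip_width: 0.0113
grasp_force: 19.9
```

step_arm(steps=[0,25,-1,0,0,0,45,-2,0,0,0,50,-3,0,0,0,50,-3,0,0,0,50,-3,0,0,0,50,-3,0,0,0,50,-3,0,0,0,50,-3,0,0,0,50,-3,0,0,0,45,-2,0,0,0,25,-1,0,0,0,15,-1,0,0])

```text
time_s: 13.65
tool_pos: [0.5113, 0.2646, 0.5023]
tool_rot: [-179.9, 0.1, 86.5]
force: [0.2, -0.7, -1.5]
grip_width: 0.0111
grasp_force: 19.9
```

step_arm(steps=[0,0,0,0,-4.8,0,0,0,0,-4.8,0,0,0,40,0,0,0,0,40,0,0,0,0,0,0])

```text
time_s: 14.28
tool_pos: [0.5108, 0.262, 0.4207]
tool_rot: [-179.7, 0.2, 95.9]
force: [-1.2, 0.3, -1.0]
grip_width: 0.0113
grasp_force: 20.0
```

```bash
python3 - <<'E'
from h import *
C=cams();o=env.get_obs();print(o['tool_pos'],o['tool_rot'],o['grip_width'])
a=crop(C['side']['image'],150,60,130,150,4);b=crop(C['top']['image'],140,200,70,150,4)
cv2.imwrite('pics/p6.png',np.hstack([a,b]))
E
```

```text
[0.51189512 0.26290524 0.42487968] [ 1.79946822e+02 -4.76889022e-03  9.59416818e+01] 0.01082482880539783
```

View pics/p6.png

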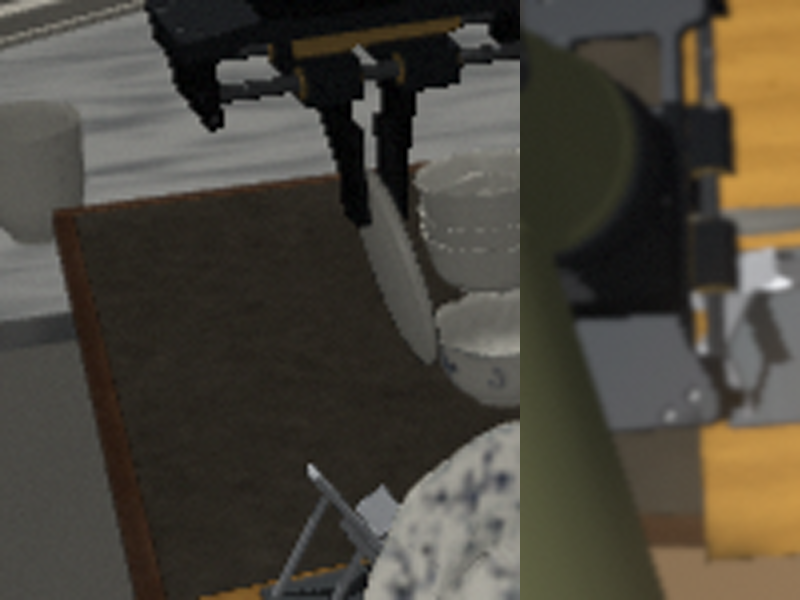

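The side view shows the lid hanging from the fingers with its lower end at about crop pixel (432,362), and the easel uprights below. I'll fit the tilt and hang depth.

```bash
cat > lidfit.py <<'E'
from h import *
from scipy.optimize import minimize
C=cams();o=env.get_obs();c=C['side'];im=c['image'].astype(int)
g=cv2.GaussianBlur(c['image'],(0,0),.7).astype(int)
m=(g.min(2)>85)&(g.max(2)-g.min(2)<40)
x0,y0,x1,y1=230,100,264,156
sub=np.zeros(m.shape,np.uint8);sub[y0:y1,x0:x1]=m[y0:y1,x0:x1]
k,l,st,ce=cv2.connectedComponentsWithStats(sub,connectivity=4);i=l[135,252];print(i,st[i]);M=(l==i)
yaw=np.radians(o['tool_rot'][2]-90);ex=np.array([np.cos(yaw),np.sin(yaw),0]);ey=np.array([-np.sin(yaw),np.cos(yaw),0]);ez=np.array([0,0,1.])
tip=o['tool_pos']-[0,0,.182];th=np.linspace(0,2*np.pi,80)[:,None]
def hull(p):
    d,lat,a,b=p; n=np.cos(a)*ex+np.sin(a)*ez; u=np.cos(a)*ez-np.sin(a)*ex
    pv=tip+ez*.01+b*ex; ctr=pv+(d-.054-.01)*u+lat*ey
    P=np.vstack([ctr+kk*n+.054*(np.cos(th)*u+np.sin(th)*ey) for kk in(-.0055,.0055)])
    return cv2.convexHull((proj(c,P)*16).astype(np.int32)),ctr
tipv=int(proj(c,tip)[0,1])+1
def cost(p):
    z=np.zeros((480*2,640*2),np.uint8);h,_=hull(p);cv2.fillPoly(z,[(h*2)],1,shift=4)
    z=cv2.resize(z*255,(640,480),interpolation=cv2.INTER_AREA)/255.
    r=slice(tipv+1,160);w=slice(225,257)
    return np.abs(z[r,w]-M[r,w]).sum()
best=min((minimize(cost,[d,0,a,0],method='Nelder-Mead',options=dict(initial_simplex=np.array([d,0,a,0])+np.vstack([np.zeros(4),np.diag([.006,.006,.1,.004])]),maxiter=250)) for d in(.015,.025) for a in(0,.2,.4)),key=lambda r:r.fun)
print(best.fun,M[tipv+1:160].sum(),best.x[:2],np.degrees(best.x[2]),best.x[3],hull(best.x)[1]-tip)
E
python3 lidfit.py
```

```text
0 [     0      0    640    480 307022]
336.98039215686276 30009 [ 0.00553336 -0.0329189 ] -37.76230691263045 0.013543866157110753 [-0.01870787 -0.03505984 -0.03622127]
```

```bash
python3 - <<'E'
from h import *
im=env.read_camera('side')['image']
for v in range(112,156,4): print(v,[int(x) for x in im[v,232:266].max(1)])
E
```

```text
112 [42, 39, 42, 41, 44, 12, 5, 5, 9, 11, 9, 60, 83, 84, 86, 98, 97, 87, 47, 15, 3, 39, 88, 116, 86, 77, 81, 82, 82, 85, 85, 88, 87, 87]
116 [40, 39, 41, 39, 41, 42, 39, 41, 31, 67, 75, 76, 80, 83, 87, 86, 91, 99, 95, 85, 52, 43, 38, 136, 95, 80, 94, 81, 80, 81, 85, 85, 87, 87]
120 [39, 39, 38, 41, 38, 39, 40, 40, 39, 41, 68, 72, 73, 78, 80, 83, 85, 85, 95, 105, 97, 84, 50, 42, 68, 93, 100, 82, 79, 83, 84, 86, 86, 86]
124 [39, 37, 37, 39, 41, 39, 36, 38, 40, 40, 42, 69, 72, 74, 77, 78, 80, 84, 86, 85, 99, 95, 84, 48, 45, 54, 72, 80, 82, 83, 84, 85, 88, 87]
128 [40, 41, 40, 41, 38, 34, 34, 37, 40, 43, 40, 41, 38, 68, 71, 76, 79, 79, 82, 84, 83, 86, 95, 84, 77, 48, 40, 56, 79, 81, 85, 85, 86, 87]
132 [40, 42, 40, 41, 41, 35, 38, 40, 37, 41, 38, 40, 41, 42, 65, 72, 71, 77, 77, 81, 85, 82, 87, 92, 89, 78, 45, 39, 41, 40, 42, 41, 46, 77]
136 [38, 42, 40, 40, 41, 39, 40, 40, 40, 39, 39, 40, 40, 42, 40, 39, 68, 73, 77, 77, 81, 81, 82, 83, 89, 86, 81, 44, 87, 101, 113, 107, 105, 109]
140 [41, 41, 39, 40, 41, 40, 39, 37, 39, 41, 40, 40, 41, 40, 41, 41, 41, 40, 68, 73, 75, 78, 81, 81, 82, 88, 83, 69, 95, 97, 98, 99, 96, 99]
144 [40, 39, 40, 39, 41, 39, 40, 39, 40, 39, 40, 37, 37, 42, 41, 41, 41, 40, 39, 40, 37, 70, 74, 78, 79, 80, 82, 71, 91, 92, 92, 93, 99, 99]
148 [40, 39, 41, 40, 39, 40, 38, 39, 42, 41, 38, 42, 41, 40, 39, 43, 43, 42, 41, 41, 41, 39, 36, 41, 64, 74, 68, 52, 56, 76, 84, 88, 85, 89]
152 [40, 40, 39, 40, 39, 41, 40, 40, 40, 40, 39, 39, 36, 42, 41, 42, 45, 42, 42, 41, 41, 39, 42, 39, 41, 41, 40, 44, 43, 59, 57, 54, 76, 89]
```

```bash
python3 - <<'E'
s=open('lidfit.py').read()
a=s.index("g=cv2");b=s.index("yaw=")
s=s[:a]+"""M=np.zeros(im.shape[:2],bool)
for v in range(116,156):
    q=im[v,232:259].max(1)>55; j=q.argmax()
    if q[j]:
        e=j+np.argmin(np.append(q[j:],False)); M[v,232+j:232+e]=True
"""+s[b:]
s=s.replace("r=slice(tipv+1,160);w=slice(225,257)","r=slice(117,160);w=slice(225,259)").replace("M[tipv+1:160].sum()","M.sum()")
open('lidfit.py','w').write(s)
E
python3 lidfit.py
```

```text
33.52549019607844 332 [0.01737084 0.01175425] 15.792541178665433 -0.001895266453943445 [ 0.00950137  0.01282265 -0.03486907]
```

```bash
cat >> lidfit.py <<'E'
for lat in(-.004,0,.004,.008):
    for a in np.radians([0,5,10,15]):
        r=min((minimize(lambda q:cost([q[0],lat,a,q[1]]),[d,0],method='Nelder-Mead',options=dict(initial_simplex=[[d,0],[d+.006,0],[d,.003]],maxiter=80)) for d in(.012,.022)),key=lambda r:r.fun)
        print(lat,np.degrees(a).round(),round(r.fun,1),r.x.round(4),(hull([r.x[0],lat,a,r.x[1]])[1]-tip).round(4))
E
python3 lidfit.py
```

```text
36.521568627450975 336 [0.02319159 0.00422875] 16.04328348240994 -0.003584609123683167 [ 0.00720592  0.00501444 -0.02921906]
-0.004 0.0 101.5 [0.0376 0.014 ] [ 0.0143 -0.0025 -0.0164]
-0.004 5.0 89.0 [0.0327 0.0086] [ 0.0117 -0.0028 -0.0212]
-0.004 10.0 66.5 [0.0295 0.0032] [ 0.0096 -0.003  -0.0239]
-0.004 15.0 44.5 [ 0.0257 -0.0035] [ 0.0068 -0.0033 -0.027 ]
0 0.0 102.0 [0.0327 0.016 ] [ 0.0159  0.0017 -0.0213]
0 5.0 88.5 [0.0317 0.01  ] [ 0.0127  0.0013 -0.0221]
0 10.0 65.8 [0.0277 0.004 ] [ 0.0102  0.0011 -0.0258]
0 15.0 40.0 [ 0.0252 -0.0032] [ 0.0069  0.0007 -0.0275]
0.004 0.0 102.0 [0.032  0.0169] [ 0.0164  0.0058 -0.022 ]
0.004 5.0 87.7 [0.0275 0.0114] [ 0.0141  0.0055 -0.0264]
0.004 10.0 65.3 [0.0259 0.0051] [ 0.0112  0.0052 -0.0275]
0.004 15.0 40.8 [ 0.0241 -0.0021] [ 0.0078  0.0048 -0.0286]
0.008 0.0 101.2 [0.0303 0.018 ] [ 0.0171  0.0099 -0.0237]
0.008 5.0 89.7 [0.0258 0.0123] [ 0.0147  0.0096 -0.028 ]
0.008 10.0 64.5 [0.0244 0.0054] [ 0.0114  0.0093 -0.029 ]
0.008 15.0 39.0 [ 0.0226 -0.002 ] [ 0.0079  0.0089 -0.03  ]
```

The held lid is tilted by about 16°, with its centre 7 mm ahead of and 28 mm below the tips. I'll lower it over the ledge.

step_arm(steps=[0,0,-10,30,0,0,1,-10,35,0,0,0,0,30,0,0,0,0,15,0,0,0,0,0,0])

```text
time_s: 15.35
tool_pos: [0.4913, 0.2627, 0.3133]
tool_rot: [-179.9, 0.1, 96.0]
force: [-0.7, 0.4, -0.9]
grip_width: 0.0111
grasp_force: 20.0
```

step_arm(steps=[0,0,0,6,0,0,0,0,5,0,0,0,0,3,0,0,0,0,3,0,0,0,0,0,0])

```text
time_s: 15.98
tool_pos: [0.4912, 0.2627, 0.2966]
tool_rot: [-180.0, 0.0, 96.0]
force: [0.6, 0.6, -1.0]
grip_width: 0.0111
grasp_force: 20.0
```

step_arm(steps=[0,0,0,2,0,0,0,0,2,0,0,0,0,0,0])

```text
time_s: 16.35
tool_pos: [0.4912, 0.2627, 0.2926]
tool_rot: [-180.0, 0.0, 96.0]
force: [-1.0, -0.5, -0.8]
grip_width: 0.011
grasp_force: 20.0
```

step_arm(steps=[0,0,0,2,0,0,0,0,1,0,0,0,0,0,0])

```text
time_s: 16.73
tool_pos: [0.4913, 0.2627, 0.2897]
tool_rot: [-180.0, 0.0, 96.0]
force: [-0.6, -0.3, -1.9]
grip_width: 0.0107
grasp_force: 20.0
```

step_arm(steps=[0,0,0,2,0,0,0,0,0,0])

```text
time_s: 16.98
tool_pos: [0.4913, 0.2627, 0.2876]
tool_rot: [-180.0, 0.0, 96.0]
force: [0.2, -0.6, -1.6]
grip_width: 0.0111
grasp_force: 20.0
```

step_arm(steps=[0,0,0,2,0,0,0,0,0,0])

```text
time_s: 17.23
tool_pos: [0.4917, 0.2628, 0.2871]
tool_rot: [179.9, -0.1, 96.0]
force: [-1.2, -1.6, 5.5]
grip_width: 0.0112
grasp_force: 20.0
```

step_arm(steps=[0,0,0,1,0,0,0,0,0,0])

```text
time_s: 17.48
tool_pos: [0.4921, 0.2629, 0.287]
tool_rot: [179.9, -0.1, 96.0]
force: [-1.6, -1.6, 9.1]
grip_width: 0.0109
grasp_force: 20.0
```

Contact on the ledge is at z 0.287, about where predicted. I'll ease off, then open bit by bit while moving back so the lid leans onto the uprights.

step_arm(steps=[0,0,0,-1.5,0,0,0,0,0,0,0.17,0,0,0,0,0.17,0,0,0,0,0.2,0,0,0,0,0.2,0,0,0,0], grip_force=5)

```text
time_s: 18.23
tool_pos: [0.4912, 0.2627, 0.286]
tool_rot: [-180.0, 0.0, 96.0]
force: [-0.6, 0.8, -0.3]
grip_width: 0.0169
grasp_force: 0.1
```

step_arm(steps=[0.22,0,-2,0,0,0.24,0,-2,0,0,0.26,0,-2,0,0,0.28,0,-2,0,0,0.3,0,-2,0,0,0.3,0,0,0,0])

```text
time_s: 18.98
tool_pos: [0.4813, 0.2617, 0.2863]
tool_rot: [180.0, -0.0, 96.0]
force: [0.1, -0.1, -0.0]
grip_width: 0.0261
grasp_force: 0.1
```

step_arm(steps=[0.32,0,-2,0,0,0.36,0,-2,0,0,0.4,0,-2,0,0,0.45,0,-2,0,0,0.5,0,0,0,0,0.5,0,0,0,0])

```text
time_s: 19.73
tool_pos: [0.4735, 0.2608, 0.2863]
tool_rot: [180.0, -0.0, 96.0]
force: [-0.6, 0.3, -1.1]
grip_width: 0.0426
grasp_force: 0.0
```

```bash
python3 - <<'E'
from h import *
C=cams();y=np.radians(6);R=np.array([[np.cos(y),-np.sin(y),0],[np.sin(y),np.cos(y),0],[0,0,1]])
o=np.array([.4822,.2607,0]);a=np.radians(60);u=np.array([-np.cos(a),0,np.sin(a)]);n=np.array([np.sin(a),0,np.cos(a)]);v=np.array([0,1,0])
c=np.array([.0003,0,.0706]);th=np.linspace(0,2*np.pi,121)[:,None];out=[]
for nm,(x,yy,w,h) in(('side',(195,120,100,120)),('top',(160,220,100,120))):
    raw=cv2.resize(C[nm]['image'][yy:yy+h,x:x+w],None,fx=4,fy=4)
    P=(c+5.5e-3*n+.054*(np.cos(th)*u+np.sin(th)*v))@R.T+o
    q=((proj(C[nm],P)-[x,yy])*4+1.5).astype(int);cv2.polylines(raw,[q],True,(255,0,0),1);out.append(raw)
cv2.imwrite('pics/p7.png',np.hstack(out)[:,:,::-1])
E
```

```text
(no output)
```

View pics/p7.png

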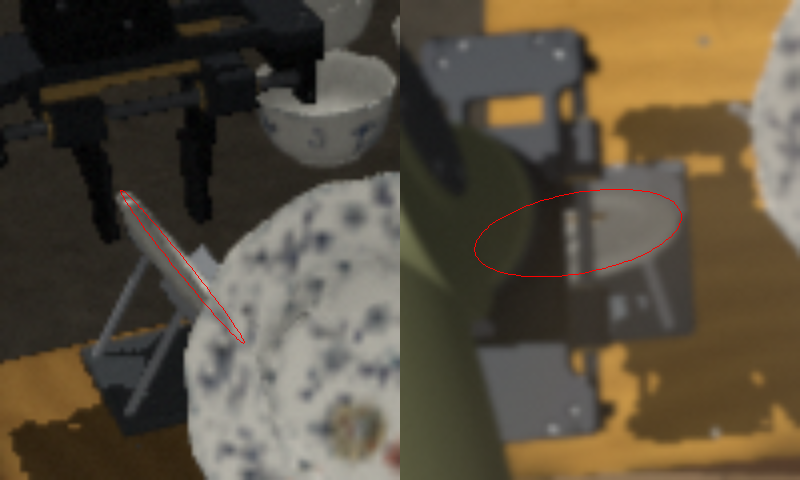

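The lid leans on the uprights and lies on the predicted rest outline in both views. I'll open fully and withdraw upwards.

step_arm(steps=[0.8,0,0,0,0,0.8,0,0,0,0,0.8,0,0,0,0,0.8,0,0,-20,0,0.8,0,0,-40,0,0.8,0,0,-50,0,0.8,0,0,-50,0,0.8,0,0,0,0,0.8,0,0,0,0])

```text
time_s: 20.95
tool_pos: [0.4732, 0.2607, 0.4457]
tool_rot: [-180.0, 0.0, 96.0]
force: [-0.2, -0.6, -0.2]
grip_width: 0.0696
grasp_force: 0.0
```

```bash
python3 - <<'E'
from h import *
C=cams();a=C['side']['image'];
# lid outline column of bright left edge vs predicted top-edge pixel
y=np.radians(6);R=np.array([[np.cos(y),-np.sin(y),0],[np.sin(y),np.cos(y),0],[0,0,1]]);o=np.array([.4822,.2607,0])
s=np.radians(60);u=np.array([-np.cos(s),0,np.sin(s)]);n=np.array([np.sin(s),0,np.cos(s)]);v=np.array([0,1,0]);c=np.array([.0003,0,.0706])
th=np.linspace(0,2*np.pi,121)[:,None]
h=cv2.convexHull((np.vstack([proj(C['side'],(c+k*n+.054*(np.cos(th)*u+np.sin(th)*v))@R.T+o) for k in(-.0055,.0055)])).astype(np.float32))[:,0]
for r in range(164,200,5):
    z=np.zeros((480,640),np.uint8);cv2.fillPoly(z,[h.round().astype(int)],1);w=np.where(z[r])[0]
    print(r,(w.min(),w.max()) if len(w) else None,a[r,218:256].max(1).tolist())
E
```

```text
164 None [42, 42, 43, 42, 44, 45, 46, 42, 43, 42, 38, 42, 41, 43, 42, 43, 41, 43, 42, 40, 43, 42, 42, 43, 44, 42, 39, 42, 41, 38, 42, 42, 41, 39, 36, 40, 37, 41]
169 (np.int64(222), np.int64(228)) [41, 37, 37, 37, 41, 38, 142, 159, 166, 152, 98, 50, 40, 38, 41, 40, 39, 41, 40, 42, 41, 39, 41, 39, 42, 40, 41, 43, 42, 43, 41, 40, 43, 41, 42, 42, 41, 40]
174 (np.int64(223), np.int64(232)) [41, 42, 46, 45, 45, 43, 43, 42, 125, 171, 190, 197, 189, 111, 83, 63, 45, 43, 41, 45, 44, 46, 43, 42, 41, 40, 43, 44, 39, 40, 42, 40, 41, 42, 40, 40, 41, 41]
179 (np.int64(226), np.int64(236)) [43, 44, 44, 45, 44, 38, 40, 42, 40, 38, 73, 88, 90, 97, 92, 91, 90, 105, 119, 120, 54, 43, 43, 42, 43, 42, 39, 38, 39, 40, 39, 41, 42, 42, 44, 44, 41, 81]
184 (np.int64(230), np.int64(240)) [41, 42, 42, 40, 41, 41, 41, 44, 42, 40, 41, 43, 64, 67, 71, 84, 94, 100, 96, 91, 91, 132, 147, 149, 113, 129, 130, 130, 132, 123, 58, 43, 43, 119, 162, 161, 154, 137]
189 (np.int64(234), np.int64(245)) [40, 39, 41, 41, 39, 39, 41, 43, 42, 72, 74, 73, 42, 40, 41, 40, 43, 44, 72, 77, 88, 98, 94, 89, 83, 146, 173, 173, 122, 129, 117, 136, 150, 159, 162, 161, 159, 155]
194 (np.int64(237), np.int64(248)) [42, 44, 41, 43, 45, 45, 46, 96, 80, 54, 42, 40, 41, 41, 41, 45, 43, 42, 40, 67, 71, 70, 74, 79, 80, 96, 92, 88, 94, 128, 134, 147, 159, 159, 149, 148, 151, 154]
199 (np.int64(242), np.int64(252)) [46, 45, 44, 43, 73, 87, 74, 46, 44, 44, 43, 44, 43, 41, 44, 45, 43, 40, 43, 41, 64, 75, 71, 56, 67, 70, 117, 143, 142, 140, 125, 109, 104, 117, 137, 155, 162, 156]
```

```bash
python3 -c "
from cell import env;print(env.sign_off())"
```

```text
the job is handed in; nothing more can be done
None
```

The lid was tipped up, lifted by its raised edge and stood on the easel, painted side towards the lamp, then released and handed in at about 21 s; the final side view put it within about 4 mm of the expected rest outline, but the hand-in returned no verdict.

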